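# Open the latched gate of the splash guard

### The arm

A 6-joint arm with a two-finger parallel gripper is mounted at the origin on the work surface. World frame = base frame: x ahead of the robot, y to its left, z up, the work surface at z = 0. Lengths are in m, angles in rad, forces in N, time in s.
With the tool pointing down it reaches from about 0.375 to 0.9 m from the base axis. Payload 3.1 kg.
Tool frame: the origin (TCP) lies where the fingers leave the gripper's body, on its centre line; the fingertips stand manip.tip_reach ahead of it and the grasp point (between the pads) lies 54 mm ahead of it (manip.tip_reach is the distance from the TCP to the fingertips, in m); z points along the fingers, y is the direction in which the jaws open and shut (so a half turn about z gives the same grasp; the last joint's range is limited). The gripper opens to 85 mm and grips with 20 to 120 N. Pads are 22 mm wide; open, the fingers measure 114 mm over their backs; the gripper's body (76 mm by 85 mm) begins 54 mm behind the grasp point. The pads swing forward as they close: fully open they stand 13 mm farther back than shut.
Start: joints at [1.145, 0.527, 1.433, -0, 1.181, -0.178], TCP at [0.153, 0.606, 0.304] pointing down, gripper open.
Joint ranges: [-3.08, 3.08], [-0.75, 2.2], [0.22, 2.44], [-1.43, 4.57], [0, 2.65], [-2.85, 2.85]. Speed limits (rad/s): [2.79, 2.79, 3.14, 3.14, 3.14, 3.14].

### API

Orientations are given as a unit quaternion [x, y, z, w].
In Python, from station import manip, cams, order gives the robot as it stands. The module is installed in compiled form; this text tells all that it offers.
- The arm moves only by the tool drive_tool, never from a script. Its arguments are lists of equal length, an entry for each row: "linear": the shift along the tool's x, y, z in mm, a list of three; "rot": the turn, a rotation vector about the tool's x, y, z in degrees, a list of three; "hand": the finger opening in mm, from 0 to 85.4. A call has 1 to 20 rows; each row shifts and turns the pose as measured when the row begins, along the tool's axes as they then stand; what a row does not reach is not made up. A row lasts 1/12 s, in which the tool goes at most 41.7 mm and 7.16 degrees, less where a joint would pass 70% of its speed; a pose out of reach is approached as far as the arm can. A call with a gripper value outside its range is refused whole. The fingers move at their own pace and stop on an object; "force" is the grip in N (left out, the last holds). Time passes only in rows, so rows that do not move let the fingers close. It gives the time, the measured TCP pose, the force and the opening at its end, in the units of the state.
- manip.sense(): the state, without advancing time (a new reading comes with each control period).
- cams.snapshot(name): name is "side" or "top" or "wrist"; returns the picture (400x640x3 uint8, red, green, blue); there is no depth.
- cams.camera_model(name): a dict with "vfov" (degrees; the focal length in pixels is half the picture's height over the tangent of half this angle, whatever the lens; pixels are square), "cx", "cy" (the principal point, pixels), "k1" (the pictures are not rectified: a ray, as slopes to the right and down, at radius r is drawn at 1 + k1 r^2 times it, then the intrinsics apply), "rvec" (rotation vector, rad) and "tvec" (3), from world to camera coordinates, as OpenCV has them. Camera axes: x right, y down, z forward; pixel columns grow to the right and rows downward; lengths in m; the calibration is good to about 2 mm. A picture is of the moment at which its call begins: read the wrist's pose just before it. camera_model takes no time and is no camera call; for the wrist camera it gives the pose at the moment of the call.
- order.sign_off(): hands the job in, once; it reports no verdict.
Trained networks look in the newest picture that a camera, given by its name, has taken for a name from the list of things; names that differ only in an ending like _2 or _b are one class to them, and where a whole thing is asked for, a point or a joint stands for the part that bears it (a point fixed in the world has none). Each returns a list of dicts, best first, with "score" (0 to 1); they miss things now and then, are a little off and sometimes report something else, mostly with a low value. They report only what shows in the picture. A call takes as long as a camera call.
- cams.regions_of(label, camera): "pixels" (400x640 bool, what is visible of it) and "rect" ([left, top, right, bottom] in pixels, round what is visible of it).
- cams.spot_point(label, camera): "at" ([column, row] in pixels: a listed point, or the origin of a listed thing).
The state is a dict: "t": time; "q": joint angles; "qd": joint speeds; "tau": joint torques, N m; "tcp_pos": TCP position; "tool_rot": TCP orientation; "force": force on the tool from outside, world axes, zero at the start; "ft_torque": the same for the moment, N m; "finger_gap": opening from 0.0 (shut) to 1.0 (fully open).
Only numpy, scipy, OpenCV 4.12 (cv2) and the standard library are available. Lean on these libraries where they do the work, as an engineer would, in place of code of your own. Each camera call takes 0.05 s, during which the arm holds its last target. There are 200 camera calls.

### The job

Open the gate of the splash guard on the lab bench: press its thumb lever down until the latch bar is out of the catch, hold it there and push the gate away from the robot, swinging it wide open, well past 60 degrees. Do it by feel and gently: keep the force of the fingers below 25 N, do not slam the gate, and leave the jar, the small bottle and the beaker alone. Leave the gate standing open and still, with nothing touching it.

Things in the scene. Friction and masses are not known exactly. Their poses are not given: they have to be found in the camera images.
- guard: Fixed aluminium frame: hinge post (26 mm square, 195 mm high) at the left, catch post at the right, sill 5 mm high, two clear side skirts 93 mm high running back 255 mm at y = 170 and -180 mm. Origin on the bench, in the plane of the shut gate. x axis: through the gateway, away from the robot, the way the gate swings; y: left, to the hinge; z up.
- gate_hinge (a point): Point on the gate's upright hinge axis, 155 mm above the bench, 130 mm to +y of the guard's origin. Its axes turn with the gate and equal the guard's when shut; the leaf runs 245 mm along its -y. The leaf is 12 mm thick (6 mm either side of the axis), from 10 to 192 mm above the bench. Its face towards the robot is flat and solid metal behind the thumb lever.
- thumb (a point): Point fixed to the gate (does NOT follow the lever), 155 mm above the bench, 34 mm in front (-x) of the hinge plane, 100 mm from the hinge axis. Its axes turn with the gate. It marks the thumb plate: steel, 46 mm along the gate, 52 mm across (from 6 mm off the gate's face), with a round rib across its middle (over this point) to press on. At rest the rib's top is 2 mm below to 22 mm above it.
- latch_pivot (a point): Level pivot of the latch on the gate, 155 mm up, 165 mm from the hinge axis, 22 mm in front of the hinge plane. Thumb plate (middle 65 mm to +y) and bar (12 mm round, 122 mm to -y) are one piece that tips here like a seesaw, up to 0.18 rad off level at rest and up to 0.4 rad when pressed. The bar's weight resists with 1 to 4 N at the plate.
- catch_mid (a point): Fixed point at the catch post, 149 mm up: middle of the height range of the floor of the C-shaped catch (open to +x), which is clamped up to 18 mm above or below it, NOT measured. Tipped 0.14 rad from rest (plate down 7 to 9 mm) the bar is over the 14 mm lip; at 0.20 rad (10 to 13 mm) it meets the hood and force grows by about 5 N/mm. Push the gate only in between; earlier the bar jams.
- gate (a joint): Gate angle: 0 shut, grows as it swings away from the robot, stop at 1.5 rad. At 0.15 rad the bar is past the catch and the lever need not be held any more. A push of about 1 to 3 N at the lever swings it; friction keeps it where it is left.
- jar_c (a point): Middle (half-way up) of an amber jar with a yellow lid, 60 mm across, 85 mm high: leave alone.
- dropper_c (a point): Middle of a small white bottle with a red cap, 36 mm across, 75 mm high: leave alone.
- beaker_c (a point): Middle of a glass beaker, 84 mm across, 110 mm high, left of the guard and clear of the gate's swing: leave alone.

How it is judged:
By the outcome, as a careful person would: the job done as asked, in the order asked, and still so for the second after the job is handed in, with the robot touching nothing.
It also fails if it takes over 72 s, if anything falls off the work surface, if the arm or the gripper's body presses on something with over 40 N, if the wrist force passes 120 N, or if a joint passes its speed limit or range.

## Working session

There is one attempt and no reset: what is moved stays moved. The work goes in short steps, Python scripts to look and compute and a tool call to move; the robot and the scene stay as the last step left them, time stands still between calls to the robot, and variables do not carry over. Pictures are saved under pics/ and viewed, about 8 in all and at most 12, crops included, and the job is handed in when it is done.

Besides the shell and the picture viewer there is one more tool, called after "Emit:" by a JSON object that holds its "name" and its "arguments", one argument or row to a line. drive_tool: Moves the arm, as the interface text tells. Its arguments: {"type":"object","properties":{"linear":{"type":"array","items":{"type":"array","items":{"type":"number"}}},"rot":{"type":"array","items":{"type":"array","items":{"type":"number"}}},"hand":{"type":"array","items":{"type":"number"}},"force":{"type":"number"}},"required":["linear","rot","hand"]}

```bash
mkdir -p pics; cat > h.py <<'E'
import numpy as np, cv2
from station import manip, cams, order
def P(m):
    R=cv2.Rodrigues(np.array(m["rvec"],float))[0]; t=np.array(m["tvec"],float); f=200/np.tan(np.radians(m["vfov"])/2)
    return R,t,f
def ray(m,px):
    R,t,f=P(m); d=np.array([(px[0]-m["cx"])/f,(px[1]-m["cy"])/f]); u=d.copy()
    for _ in range(20): u=d/(1+m["k1"]*(u@u))
    return -R.T@t, R.T@np.array([u[0],u[1],1.])
def proj(m,X):
    R,t,f=P(m); c=R@np.array(X)+t; u=c[:2]/c[2]; u=u*(1+m["k1"]*(u@u)); return u*f+[m["cx"],m["cy"]]
def atz(m,px,z):
    o,d=ray(m,px); return o+d*(z-o[2])/d[2]
def tri(ms,pxs):
    A=np.zeros((3,3));b=np.zeros(3)
    for m,p in zip(ms,pxs):
        o,d=ray(m,p); d/=np.linalg.norm(d); M=np.eye(3)-np.outer(d,d); A+=M;b+=M@o
    X=np.linalg.solve(A,b); return X,[np.round(proj(m,X)-p,1) for m,p in zip(ms,pxs)]
E
python3 - <<'E'
from h import *
s=manip.sense(); print(s, manip.tip_reach)
ims=[]
for c in ["side","top","wrist"]:
    im=cams.snapshot(c); cv2.imwrite(f"pics/{c}0.png",im[:,:,::-1]); 
    m=cams.camera_model(c); print(c,{k:np.round(v,3) for k,v in m.items()}, (-P(m)[0].T@P(m)[1]).round(3))
for l in ["guard","gate_hinge","thumb","latch_pivot","catch_mid","jar_c","dropper_c","beaker_c"]:
    z={"guard":0,"gate_hinge":.155,"thumb":.155,"latch_pivot":.155,"catch_mid":.149,"jar_c":.0425,"dropper_c":.0375,"beaker_c":.055}[l]
    ms=[];ps=[]
    for c in ["side","top"]:
        r=cams.spot_point(l,c); m=cams.camera_model(c)
        for e in r[:2]: print(l,c,np.round(e["at"],1),round(e["score"],2),atz(m,e["at"],z).round(3))
        if r: ms.append(m);ps.append(r[0]["at"])
    if len(ms)==2: print("   tri",tri(ms,ps))
E
```

```text
{'t': 0.0, 'q': array([ 1.14550109e+00,  5.28493123e-01,  1.43393653e+00,  3.00566841e-05,
        1.18140748e+00, -1.78516651e-01]), 'qd': array([ 0.00055577, -0.00076495,  0.00166066,  0.0003995 , -0.00050569,
        0.00029418]), 'tau': array([-3.76564203e-04, -4.42349482e+01, -1.78023219e+01, -1.46073858e-04,
        8.37422413e-03, -6.28743138e-06]), 'tcp_pos': array([0.15240951, 0.60553769, 0.302906  ]), 'tool_rot': array([ 1.23082034e-01,  9.92395865e-01, -1.06735008e-03, -3.46955600e-04]), 'force': array([0.28422784, 0.21868322, 0.31246315]), 'ft_torque': array([-0.01015527,  0.00443316,  0.01562215]), 'finger_gap': 0.9970177936112823} 0.0726
side {'vfov': np.float64(56.4), 'cx': np.float64(320.701), 'cy': np.float64(199.35), 'k1': np.float64(-0.0), 'rvec': array([ 2.066, -0.192,  0.136]), 'tvec': array([-0.466,  0.166,  0.921])} [ 0.307 -0.803  0.595]
top {'vfov': np.float64(48.842), 'cx': np.float64(312.849), 'cy': np.float64(199.521), 'k1': np.float64(0.026), 'rvec': array([ 2.125, -2.178,  0.123]), 'tvec': array([0.028, 0.511, 1.156])} [0.363 0.004 1.211]
wrist {'vfov': 
[... 1326 characters left out ...]
, -0.3]), array([-0.2,  2.4])])
jar_c side [312.8 317.7] 0.8 [ 0.402 -0.284  0.042]
jar_c top [426.  236.2] 0.8 [ 0.405 -0.28   0.042]
   tri (array([ 0.40420312, -0.28080635,  0.03892061]), [array([ 0.6, -0.1]), array([-0. ,  0.5])])
dropper_c side [269.3 321.7] 0.89 [ 0.318 -0.274  0.037]
dropper_c top [422.5 267.6] 0.49 [ 0.324 -0.268  0.038]
   tri (array([ 0.32104276, -0.26880878,  0.03146117]), [array([ 1.3, -0.1]), array([0., 1.])])
beaker_c side [338.8 190.7] 0.79 [0.573 0.209 0.055]
beaker_c top [239.6 178.9] 0.68 [0.569 0.209 0.055]
beaker_c top [338.7 216.1] 0.58 [ 0.463 -0.052  0.055]
   tri (array([0.57107092, 0.20859646, 0.05493552]), [array([-0.7,  0.1]), array([ 0.1, -0.8])])
```

```bash
python3 -c "
import cv2,numpy as np
a=[cv2.imread(f'pics/{c}0.png') for c in ('side','top')]
cv2.imwrite('pics/c0.png',cv2.resize(np.vstack(a),(480*1,600)))"
```

```text
(no output)
```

View pics/side0.png

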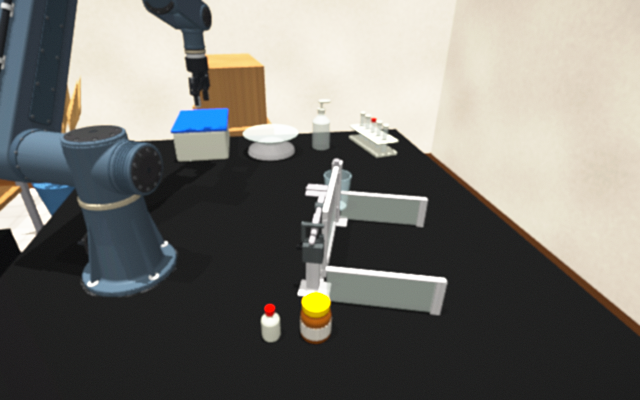

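View pics/top0.png

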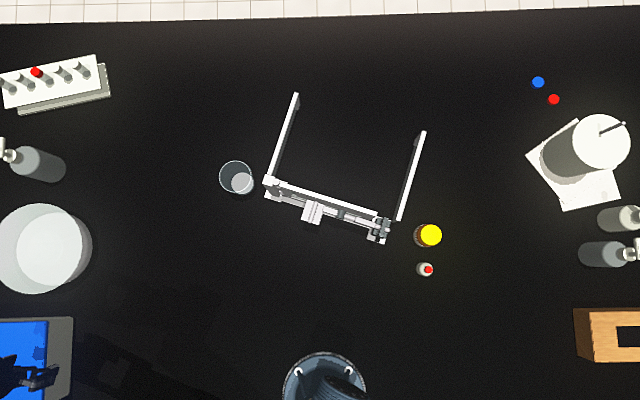

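The side view shows the shut gate (posts near px (337,165) and (313,280)), with the jar and bottle at (315,318) and (270,323). The top view shows the thumb plate at (313,211), the catch at (378,230), and the beaker clear on the left. I'll fit the guard pose next.

```bash
cat >> h.py <<'E'
def w(g,p): # guard xy -> world
    c,s=np.cos(g[2]),np.sin(g[2]); return np.array([g[0]+c*p[0]-s*p[1],g[1]+s*p[0]+c*p[1],p[2]])
PTS={"guard":(0,0,0),"gate_hinge":(0,.13,.155),"thumb":(-.034,.03,.155),"latch_pivot":(-.022,-.035,.155)}
def fit(obs): # list (cam model, label, px)
    from scipy.optimize import least_squares
    r=least_squares(lambda g:np.concatenate([proj(m,w(g,PTS[l]))-p for m,l,p in obs]),[.494,-.024,-.31],loss='soft_l1')
    return r.x,r.fun.reshape(-1,2).round(1)
def plan(g,p,yaw=0.,s=None): # shift (mm) in tool axes to guard point p for TCP, tool-z turn so tool x = -guard x, plus gate yaw
    from scipy.spatial.transform import Rotation as Ro
    s=s or manip.sense(); R=Ro.from_quat(s["tool_rot"])
    d=R.inv().apply(w(g,p)-s["tcp_pos"])*1000
    a=g[2]+yaw; T=np.array([[-np.cos(a),np.sin(a) *-1,0],[-np.sin(a),np.cos(a),0],[0,0,-1]]).T
    T=np.array([[-np.cos(a),-np.sin(a),0],[-np.sin(a),np.cos(a),0],[0,0,-1]]).T
    return d.round(1), np.degrees((R.inv()*Ro.from_matrix(T)).as_rotvec()).round(2)
E
python3 - <<'E'
from h import *
S,T=cams.camera_model("side"),cams.camera_model("top")
obs=[(S,"guard",[331.5,250.8]),(T,"guard",[327.2,208.7]),(S,"gate_hinge",[336.7,179.6]),(T,"gate_hinge",[278.1,185.5]),(S,"thumb",[315.7,193]),(T,"thumb",[314,208.9]),(S,"latch_pivot",[316.7,209.9]),(T,"latch_pivot",[340.4,215])]
g,r=fit(obs); print(g,r.tolist())
print(plan(g,(-.12,.03,.31)))
E
```

```text
[ 0.48924743 -0.02551639 -0.3509469 ] [[-3.6, 1.0], [0.8, -0.2], [-0.8, -1.6], [0.5, -0.7], [2.0, 0.7], [-0.9, 2.3], [1.6, -3.2], [-0.1, 0.1]]
(array([-364.4, -487.9,   -6.1]), array([0.  , 0.  , 5.97]))
```

Emit:
{"name": "drive_tool", "arguments": {
  "linear": [
    [-13,-17,0],
    [-26,-35,0],
    [-26,-35,0],
    [-26,-35,0],
    [-26,-35,0],
    [-26,-35,0],
    [-26,-35,0],
    [-26,-35,0],
    [-26,-35,0],
    [-26,-35,0],
    [-26,-35,0],
    [-26,-35,0],
    [-26,-35,0],
    [-26,-35,0],
    [-13,-16,0],
    [0,0,0],
    [0,0,0],
    [0,0,0],
    [0,0,0]
  ],
  "rot": [
    [0,0,0],
    [0,0,0],
    [0,0,0],
    [0,0,0],
    [0,0,0],
    [0,0,0],
    [0,0,0],
    [0,0,0],
    [0,0,0],
    [0,0,0],
    [0,0,0],
    [0,0,0],
    [0,0,0],
    [0,0,0],
    [0,0,0],
    [0,0,3],
    [0,0,3],
    [0,0,0],
    [0,0,0]
  ],
  "hand": [0,0,0,0,0,0,0,0,0,0,0,0,0,0,0,0,0,0,0],
  "force": 60
}}

```text
t: 2.53
tcp_pos: [0.3879, 0.058, 0.3045]
tool_rot: [0.175, 0.984, 0.007, 0.011]
force: [-0.7, 0.0, -0.4]
finger_gap: -0.001
```

```bash
python3 - <<'E'
from h import *
s=manip.sense(); print(s["t"],s["tcp_pos"],s["q"].round(2),s["force"],s["finger_gap"])
S,T=cams.camera_model("side"),cams.camera_model("top")
W=cams.camera_model("wrist"); im=cams.snapshot("wrist")
obs=[(S,"guard",[331.5,250.8]),(T,"guard",[327.2,208.7]),(S,"gate_hinge",[336.7,179.6]),(T,"gate_hinge",[278.1,185.5]),(S,"thumb",[315.7,193]),(T,"thumb",[314,208.9]),(S,"latch_pivot",[316.7,209.9]),(T,"latch_pivot",[340.4,215])]
n=[]
for l in PTS:
    for e in cams.spot_point(l,"wrist")[:1]: print(l,e); n.append((W,l,e["at"])); cv2.circle(im,tuple(int(v) for v in e["at"]),4,(255,0,0),1)
g,r=fit(obs+n); print(g,r.tolist())
g2,r=fit(n) if len(n)>1 else (g,r); print("wrist only",g2,r.tolist())
for l in PTS:
    p=proj(W,w(g,PTS[l])); cv2.circle(im,tuple(int(v) for v in p),3,(0,255,0),-1)
# leaf front face top edge
for y in (.13,-.115): cv2.circle(im,tuple(int(v) for v in proj(W,w(g,(-.006,y,.192)))),3,(255,0,255),-1)
cv2.imwrite("pics/w1.png",im[:,:,::-1])
E
```

```text
2.5333 [0.38789281 0.05801895 0.30451576] [-0.15  0.2   1.99  0.02  0.92 -1.37] [-0.71217609  0.00415531 -0.44705219] -0.0005653292373407911
guard {'at': [279.2, 263.9], 'score': 0.57}
gate_hinge {'at': [427.9, 352.2], 'score': 0.64}
thumb {'at': [506.6, 280.5], 'score': 0.39}
latch_pivot {'at': [208.3, 337.5], 'score': 0.84}
[ 0.49017564 -0.02104355 -0.31984687] [[-3.6, -0.0], [-0.8, -0.4], [-2.3, -2.4], [-1.9, 0.6], [1.6, -0.0], [-2.5, 2.4], [2.0, -4.0], [-1.6, -0.6], [-2.1, -0.6], [-0.7, 0.4], [-210.2, 39.5], [2.8, -0.6]]
wrist only [ 0.49044046 -0.02007802 -0.3167718 ] [[-1.3, -0.6], [0.6, -0.2], [-209.0, 39.3], [4.0, -0.6]]
```

View pics/w1.png

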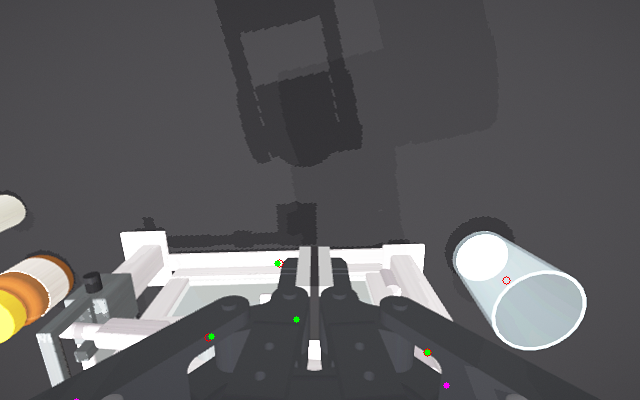

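The wrist view fits the guard model within a few px. The "thumb" hit at (506,280) is really the beaker, so I'm dropping it. Next I compute the approach over the plate.

```bash
echo 'G=np.array([.490,-.021,-.32])'>>h.py; python3 - <<'E'
from h import *
print(plan(G,(-.030,.03,.275)))
E
```

```text
(array([-92.3, -11.1,  30.8]), array([ 0.97,  1.06, -1.78]))
```

Emit:
{"name": "drive_tool", "arguments": {
  "linear": [
    [0,0,0],
    [-18,-2,0],
    [-25,-3,0],
    [-25,-3,0],
    [-15,-2,5],
    [-6,-1,10],
    [0,0,10],
    [0,0,4],
    [0,0,0],
    [0,0,0],
    [0,0,0]
  ],
  "rot": [
    [1,1.1,-1.8],
    [0,0,0],
    [0,0,0],
    [0,0,0],
    [0,0,0],
    [0,0,0],
    [0,0,0],
    [0,0,0],
    [0,0,0],
    [0,0,0],
    [0,0,0]
  ],
  "hand": [0,0,0,0,0,0,0,0,0,0,0]
}}

```text
t: 3.7
tcp_pos: [0.4667, 0.025, 0.2716]
tool_rot: [0.151, 0.988, -0.0, -0.004]
force: [-0.1, -0.1, 0.6]
finger_gap: -0.0
```

```bash
cat >> h.py <<'E'
def loc():
    s=manip.sense(); c,q=np.cos(G[2]),np.sin(G[2]); d=s["tcp_pos"]-[G[0],G[1],0]
    return s["t"],(np.array([c*d[0]+q*d[1],-q*d[0]+c*d[1],d[2]])*1000).round(1),"F",s["force"].round(2)
E
python3 - <<'E'
from h import *
print(loc(),plan(G,(-.030,.03,.275)))
im=cams.snapshot("wrist");cv2.imwrite("pics/w2.png",im[:,:,::-1])
im=cams.snapshot("side");cv2.imwrite("pics/s2.png",cv2.resize(im[130:300,230:430,::-1],(800,680))[:600])
E
```

```text
(3.7, array([-36.5,  36.3, 271.6]), 'F', array([-0.06, -0.11,  0.64])) (array([-6.4, -6.4, -3.4]), array([-0.11, -0.48,  0.91]))
```

View pics/s2.png

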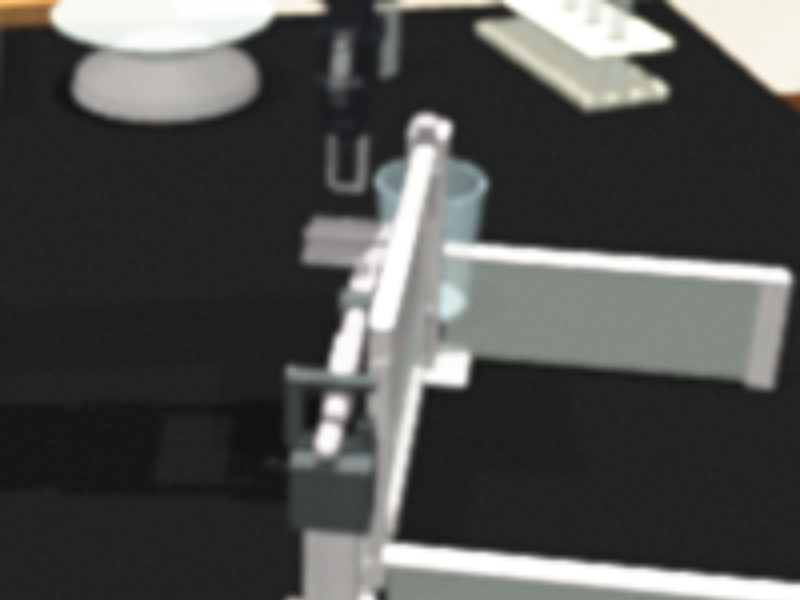

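The side view shows the fingertips at (347,185) just above the thumb plate at (345,240), in front of the leaf. Closing in.

Emit:
{"name": "drive_tool", "arguments": {
  "linear": [
    [-5,-6,0],
    [0,0,5],
    [0,0,5],
    [0,0,4],
    [0,0,0],
    [0,0,0]
  ],
  "rot": [
    [0,-0.4,0.9],
    [0,0,0],
    [0,0,0],
    [0,0,0],
    [0,0,0],
    [0,0,0]
  ],
  "hand": [0,0,0,0,0,0]
}}

```text
t: 4.3
tcp_pos: [0.4704, 0.0168, 0.2578]
tool_rot: [0.16, 0.987, -0.001, 0.002]
force: [-0.7, -0.1, 0.2]
finger_gap: -0.002
```

Emit:
{"name": "drive_tool", "arguments": {
  "linear": [
    [0,0,1.5],
    [0,0,1.5],
    [0,0,0]
  ],
  "rot": [
    [0,0,0],
    [0,0,0],
    [0,0,0]
  ],
  "hand": [0,0,0]
}}

```text
t: 4.55
tcp_pos: [0.4703, 0.0169, 0.2543]
tool_rot: [0.16, 0.987, -0.001, 0.001]
force: [-0.2, -0.4, -0.1]
finger_gap: -0.0
```

```bash
python3 -c "
from h import *
print(loc(),plan(G,(-.030,.03,.26)))"
```

```text
(4.55, array([-30.6,  29.7, 254.3]), 'F', array([-0.18, -0.35, -0.14])) (array([-0.6,  0.3, -5.7]), array([-0.09,  0.17, -0.08]))
```

Emit:
{"name": "drive_tool", "arguments": {
  "linear": [
    [0,0,1.5],
    [0,0,1.5],
    [0,0,0]
  ],
  "rot": [
    [0,0,0],
    [0,0,0],
    [0,0,0]
  ],
  "hand": [0,0,0]
}}

```text
t: 4.8
tcp_pos: [0.4704, 0.0169, 0.2511]
tool_rot: [0.16, 0.987, -0.001, 0.001]
force: [-0.5, 0.5, -0.3]
finger_gap: -0.001
```

Emit:
{"name": "drive_tool", "arguments": {
  "linear": [
    [0,0,1.5],
    [0,0,1.5],
    [0,0,0]
  ],
  "rot": [
    [0,0,0],
    [0,0,0],
    [0,0,0]
  ],
  "hand": [0,0,0]
}}

```text
t: 5.05
tcp_pos: [0.4705, 0.0169, 0.2479]
tool_rot: [0.16, 0.987, -0.001, 0.002]
force: [-0.6, 0.7, 0.2]
finger_gap: 0.003
```

Emit:
{"name": "drive_tool", "arguments": {
  "linear": [
    [0,0,1.5],
    [0,0,1.5],
    [0,0,0]
  ],
  "rot": [
    [0,0,0],
    [0,0,0],
    [0,0,0]
  ],
  "hand": [0,0,0]
}}

```text
t: 5.3
tcp_pos: [0.4709, 0.0173, 0.2451]
tool_rot: [0.16, 0.987, -0.001, 0.002]
force: [-0.3, -0.0, 2.4]
finger_gap: 0.004
```

Contact reached (Fz about 2.4 N). Pressing on, towards the point where the hood makes itself felt.

Emit:
{"name": "drive_tool", "arguments": {
  "linear": [
    [0,0,1.5],
    [0,0,1.5],
    [0,0,0]
  ],
  "rot": [
    [0,0,0],
    [0,0,0],
    [0,0,0]
  ],
  "hand": [0,0,0]
}}

```text
t: 5.55
tcp_pos: [0.4713, 0.0176, 0.2424]
tool_rot: [0.16, 0.987, -0.0, 0.003]
force: [-0.7, 0.3, 2.5]
finger_gap: 0.004
```

Emit:
{"name": "drive_tool", "arguments": {
  "linear": [
    [0,0,1.5],
    [0,0,1.5],
    [0,0,0]
  ],
  "rot": [
    [0,0,0],
    [0,0,0],
    [0,0,0]
  ],
  "hand": [0,0,0]
}}

```text
t: 5.8
tcp_pos: [0.4716, 0.0178, 0.2393]
tool_rot: [0.16, 0.987, 0.0, 0.003]
force: [-0.0, 0.9, 2.6]
finger_gap: 0.004
```

Emit:
{"name": "drive_tool", "arguments": {
  "linear": [
    [0,0,1],
    [0,0,0],
    [0,0,0]
  ],
  "rot": [
    [0,0,0],
    [0,0,0],
    [0,0,0]
  ],
  "hand": [0,0,0]
}}

```text
t: 6.05
tcp_pos: [0.4717, 0.0178, 0.2381]
tool_rot: [0.16, 0.987, 0.0, 0.003]
force: [0.5, 1.3, 1.6]
finger_gap: -0.0
```

Emit:
{"name": "drive_tool", "arguments": {
  "linear": [
    [0,0,1],
    [0,0,0],
    [0,0,0]
  ],
  "rot": [
    [0,0,0],
    [0,0,0],
    [0,0,0]
  ],
  "hand": [0,0,0]
}}

```text
t: 6.3
tcp_pos: [0.4718, 0.0179, 0.237]
tool_rot: [0.16, 0.987, 0.0, 0.003]
force: [-0.5, 1.4, 2.1]
finger_gap: 0.002
```

Emit:
{"name": "drive_tool", "arguments": {
  "linear": [
    [0,0,0.8],
    [0,0,0],
    [0,0,0]
  ],
  "rot": [
    [0,0,0],
    [0,0,0],
    [0,0,0]
  ],
  "hand": [0,0,0]
}}

```text
t: 6.55
tcp_pos: [0.4719, 0.0179, 0.2362]
tool_rot: [0.16, 0.987, 0.0, 0.004]
force: [0.3, 1.6, 2.4]
finger_gap: -0.003
```

Emit:
{"name": "drive_tool", "arguments": {
  "linear": [
    [0,0,0.8],
    [0,0,0],
    [0,0,0]
  ],
  "rot": [
    [0,0,0],
    [0,0,0],
    [0,0,0]
  ],
  "hand": [0,0,0]
}}

```text
t: 6.8
tcp_pos: [0.4719, 0.0179, 0.2353]
tool_rot: [0.161, 0.987, 0.0, 0.004]
force: [0.8, 1.4, 2.7]
finger_gap: 0.001
```

```bash
python3 -c "
from h import *
print(loc(),plan(G,(-.017,.03,.236)))"
```

```text
(6.8, array([-29.4,  31.2, 235.3]), 'F', array([0.76, 1.43, 2.75])) (array([-12.4,  -1.2,  -0.6]), array([ 0.1 ,  0.4 , -0.14]))
```

Emit:
{"name": "drive_tool", "arguments": {
  "linear": [
    [0,0,0.8],
    [0,0,0],
    [0,0,0]
  ],
  "rot": [
    [0,0,0],
    [0,0,0],
    [0,0,0]
  ],
  "hand": [0,0,0]
}}

```text
t: 7.05
tcp_pos: [0.4719, 0.0179, 0.2344]
tool_rot: [0.161, 0.987, 0.0, 0.004]
force: [1.0, 1.5, 2.4]
finger_gap: 0.003
```

Emit:
{"name": "drive_tool", "arguments": {
  "linear": [
    [0,0,0.8],
    [0,0,0],
    [0,0,0]
  ],
  "rot": [
    [0,0,0],
    [0,0,0],
    [0,0,0]
  ],
  "hand": [0,0,0]
}}

```text
t: 7.3
tcp_pos: [0.472, 0.018, 0.2337]
tool_rot: [0.161, 0.987, 0.0, 0.004]
force: [-0.6, 1.5, 2.7]
finger_gap: -0.002
```

Emit:
{"name": "drive_tool", "arguments": {
  "linear": [
    [0,0,0.8],
    [0,0,0],
    [0,0,0]
  ],
  "rot": [
    [0,0,0],
    [0,0,0],
    [0,0,0]
  ],
  "hand": [0,0,0]
}}

```text
t: 7.55
tcp_pos: [0.472, 0.0179, 0.2337]
tool_rot: [0.16, 0.987, 0.0, 0.004]
force: [0.1, 2.1, 2.2]
finger_gap: 0.002
```

```bash
python3 - <<'E'
from h import *
print(loc(),plan(G,(-.017,.03,.236)))
im=cams.snapshot("side");cv2.imwrite("pics/s3.png",cv2.resize(im[150:300,240:400,::-1],(640,600),interpolation=cv2.INTER_CUBIC))
E
```

```text
(7.55, array([-29.4,  31.3, 233.7]), 'F', array([0.06, 2.06, 2.21])) (array([-12.4,  -1.3,  -2.2]), array([ 0.11,  0.44, -0.13]))
```

View pics/s3.png

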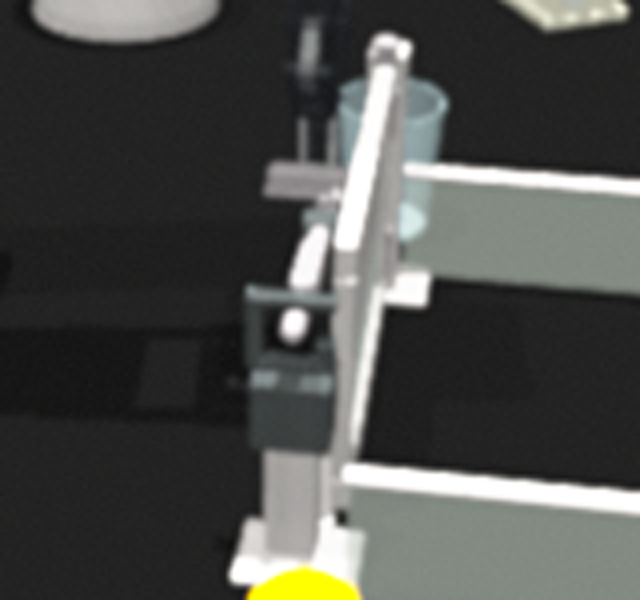

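The side view shows the bar tip (293,323) lifted close under the hood (row ~300) and well above the lip. Its image rise matches about 0.19 rad, so I'm backing off slightly and then moving in to the leaf.

Emit:
{"name": "drive_tool", "arguments": {
  "linear": [
    [0,0,-0.8],
    [-3,0,0],
    [-3,0,0],
    [-2,0,0],
    [0,0,0]
  ],
  "rot": [
    [0,0,0],
    [0,0,0],
    [0,0,0],
    [0,0,0],
    [0,0,0]
  ],
  "hand": [0,0,0,0,0]
}}

```text
t: 8.02
tcp_pos: [0.4784, 0.0147, 0.2337]
tool_rot: [0.16, 0.987, -0.001, 0.001]
force: [-0.8, 1.2, 3.0]
finger_gap: -0.002
```

Emit:
{"name": "drive_tool", "arguments": {
  "linear": [
    [-1.5,0,0],
    [-1.5,0,0],
    [0,0,0]
  ],
  "rot": [
    [0,0,0],
    [0,0,0],
    [0,0,0]
  ],
  "hand": [0,0,0]
}}

```text
t: 8.27
tcp_pos: [0.4796, 0.0141, 0.2335]
tool_rot: [0.16, 0.987, -0.0, -0.002]
force: [-1.1, 0.9, 4.7]
finger_gap: 0.003
```

Emit:
{"name": "drive_tool", "arguments": {
  "linear": [
    [0,0,-1.2],
    [0,0,0],
    [0,0,0]
  ],
  "rot": [
    [0,0,0],
    [0,0,0],
    [0,0,0]
  ],
  "hand": [0,0,0]
}}

```text
t: 8.52
tcp_pos: [0.4799, 0.0138, 0.2348]
tool_rot: [0.16, 0.987, -0.001, -0.002]
force: [-1.2, 0.5, 2.7]
finger_gap: 0.001
```

```bash
python3 - <<'E'
from h import *
print(loc(),plan(G,(-.017,.03,.2345)))
E
```

```text
(8.5167, array([-20.5,  29.9, 234.8]), 'F', array([-1.22,  0.54,  2.75])) (array([-3.5,  0.1,  0.3]), array([-0.09, -0.17, -0.08]))
```

Emit:
{"name": "drive_tool", "arguments": {
  "linear": [
    [-2,0,0],
    [-2,0,0],
    [0,0,0]
  ],
  "rot": [
    [0,0,0],
    [0,0,0],
    [0,0,0]
  ],
  "hand": [0,0,0]
}}

```text
t: 8.77
tcp_pos: [0.4839, 0.0123, 0.2345]
tool_rot: [0.16, 0.987, -0.001, -0.002]
force: [-0.6, -0.4, 1.8]
finger_gap: 0.003
```

Emit:
{"name": "drive_tool", "arguments": {
  "linear": [
    [-2,0,0],
    [-2,0,0],
    [0,0,0]
  ],
  "rot": [
    [0,0,0],
    [0,0,0],
    [0,0,0]
  ],
  "hand": [0,0,0]
}}

```text
t: 9.02
tcp_pos: [0.4883, 0.0106, 0.2344]
tool_rot: [0.16, 0.987, -0.001, -0.002]
force: [-0.7, -0.7, 1.8]
finger_gap: -0.001
```

```bash
python3 - <<'E'
from h import *
print(loc())
E
```

```text
(9.0167, array([-11.5,  29.5, 234.4]), 'F', array([-0.68, -0.73,  1.84]))
```

Emit:
{"name": "drive_tool", "arguments": {
  "linear": [
    [-2,0,0],
    [-2,0,0],
    [-2,0,0],
    [0,0,0]
  ],
  "rot": [
    [0,0,0],
    [0,0,0],
    [0,0,0],
    [0,0,0]
  ],
  "hand": [0,0,0,0]
}}

```text
t: 9.35
tcp_pos: [0.4948, 0.0084, 0.2343]
tool_rot: [0.16, 0.987, -0.001, -0.002]
force: [-0.4, -0.4, 1.7]
finger_gap: 0.001
```

```bash
python3 - <<'E'
from h import *
print(loc())
im=cams.snapshot("side");a=im[150:300,240:400,::-1]
b=cams.snapshot("top")[150:260,240:400,::-1]
cv2.imwrite("pics/s4.png",np.hstack([cv2.resize(a,(400,375)),cv2.resize(b,(400,275)).copy() if 0 else cv2.copyMakeBorder(cv2.resize(b,(400,275)),0,100,0,0,0)]))
E
```

```text
(9.35, array([ -4.7,  29.4, 234.3]), 'F', array([-0.44, -0.36,  1.69]))
```

View pics/s4.png

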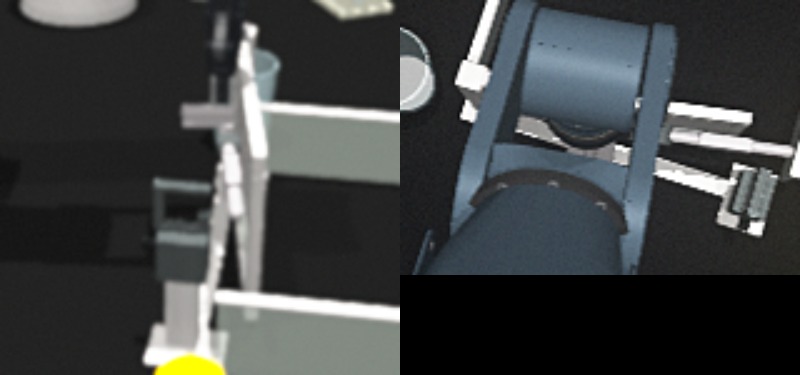

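The gate is ajar by about 0.2 rad, with the bar end at (237,210) clear of the catch, whose right edge is at 212. I'll hold the lever a little further along the arc, then lift off it and keep pushing on the leaf.

Emit:
{"name": "drive_tool", "arguments": {
  "linear": [
    [-2,0,0],
    [-2.5,0,0],
    [-2.5,0,0],
    [-2.5,0,0],
    [-2.5,-0.3,0],
    [-2.5,-0.3,0],
    [-2.5,-0.5,0],
    [-2.5,-0.5,0]
  ],
  "rot": [
    [0,0,-2.5],
    [0,0,-2.5],
    [0,0,-2.5],
    [0,0,-2.5],
    [0,0,-2.5],
    [0,0,-2.5],
    [0,0,-2.5],
    [0,0,-2.5]
  ],
  "hand": [0,0,0,0,0,0,0,0]
}}

```text
t: 10.12
tcp_pos: [0.5112, 0.0045, 0.2339]
tool_rot: [-0.022, 1.0, 0.0, -0.005]
force: [-1.9, 0.6, 2.1]
finger_gap: 0.002
```

```bash
cat >>h.py <<'E'
def gl():
    from scipy.spatial.transform import Rotation as Ro
    t,p,_,F=loc(); x=Ro.from_quat(manip.sense()["tool_rot"]).as_matrix()[:,0]
    d=p[:2]-[0,130]; r=np.hypot(*d); th=np.arctan2(d[0],-d[1])+np.arcsin(19/r)  # face contact at 19 mm
    print(t,p,F,"r",r.round(1),"gate~",th.round(3),"toolyaw",(np.arctan2(-x[1],-x[0])-G[2]).round(3),"q",manip.sense()["q"].round(2))
E
python3 -c "
from h import *
gl()"
```

```text
10.1167 [ 12.1  30.9 233.9] [-1.92  0.57  2.06] r 99.8 gate~ 0.313 toolyaw 0.364 q [-0.21  0.48  1.78 -0.    0.89 -1.82]
```

Emit:
{"name": "drive_tool", "arguments": {
  "linear": [
    [0.5,0,-4],
    [0,0,-5],
    [0,0,-5],
    [0,0,-2],
    [-2.5,-0.5,0],
    [-2.5,-0.5,0],
    [-2.5,-0.5,0],
    [-2.5,-0.5,0],
    [-2.5,-0.5,0],
    [-2.5,-0.5,0],
    [-2.5,-0.5,0],
    [-2.5,-0.5,0],
    [0,0,0]
  ],
  "rot": [
    [0,0,0],
    [0,0,0],
    [0,0,0],
    [0,0,0],
    [0,0,-1.4],
    [0,0,-1.4],
    [0,0,-1.4],
    [0,0,-1.4],
    [0,0,-1.4],
    [0,0,-1.4],
    [0,0,-1.4],
    [0,0,-1.4],
    [0,0,0]
  ],
  "hand": [0,0,0,0,0,0,0,0,0,0,0,0,0]
}}

```text
t: 11.2
tcp_pos: [0.5316, 0.002, 0.2521]
tool_rot: [-0.128, 0.992, -0.001, -0.007]
force: [1.0, -1.0, 1.6]
finger_gap: 0.001
```

```bash
python3 -c "
from h import *
gl()"
```

```text
11.2 [ 32.3  34.9 252.1] [ 0.95 -0.97  1.56] r 100.4 gate~ 0.518 toolyaw 0.578 q [-0.2   0.48  1.71 -0.01  0.96 -2.03]
```

Emit:
{"name": "drive_tool", "arguments": {
  "linear": [
    [-2.5,-0.5,0],
    [-2.5,-0.5,0],
    [-2.5,-0.5,0],
    [-2.5,-0.5,0],
    [-2.5,-0.5,0],
    [-2.5,-0.5,0],
    [-2.5,-0.5,0],
    [-2.5,-0.5,0],
    [-2.5,-0.5,0],
    [-2.5,-0.5,0],
    [-2.5,-0.5,0],
    [-2.5,-0.5,0],
    [-2.5,-0.5,0],
    [-2.5,-0.5,0],
    [-2.5,-0.5,0],
    [-2.5,-0.5,0],
    [-2.5,-0.5,0],
    [-2.5,-0.5,0]
  ],
  "rot": [
    [0,0,-1.4],
    [0,0,-1.4],
    [0,0,-1.4],
    [0,0,-1.4],
    [0,0,-1.4],
    [0,0,-1.4],
    [0,0,-1.4],
    [0,0,-1.4],
    [0,0,-1.4],
    [0,0,-1.4],
    [0,0,-1.4],
    [0,0,-1.4],
    [0,0,-1.4],
    [0,0,-1.4],
    [0,0,-1.4],
    [0,0,-1.4],
    [0,0,-1.4],
    [0,0,-1.4]
  ],
  "hand": [0,0,0,0,0,0,0,0,0,0,0,0,0,0,0,0,0,0]
}}

```text
t: 12.7
tcp_pos: [0.5795, 0.0139, 0.2519]
tool_rot: [-0.364, 0.932, -0.001, -0.008]
force: [-0.3, -1.8, 3.2]
finger_gap: -0.003
```

```bash
python3 -c "
from h import *
gl()"
```

```text
12.7 [ 74.   61.3 251.9] [-0.28 -1.76  3.22] r 101.0 gate~ 1.012 toolyaw 1.064 q [-0.16  0.54  1.59 -0.01  1.03 -2.47]
```

Emit:
{"name": "drive_tool", "arguments": {
  "linear": [
    [-2.5,-0.5,0],
    [-2.5,-0.4,0],
    [-2.5,-0.3,0],
    [-2.5,-0.3,0],
    [-2.5,-0.3,0],
    [-2.5,-0.3,0],
    [-2.5,-0.3,0],
    [-2.5,-0.2,0],
    [-2.5,-0.2,0],
    [-2.5,-0.2,0],
    [-2,-0.1,0],
    [-1.5,0,0],
    [-1,0,0],
    [-0.5,0,0]
  ],
  "rot": [
    [0,0,-1],
    [0,0,-1],
    [0,0,-1],
    [0,0,-1],
    [0,0,-1],
    [0,0,-1],
    [0,0,-1],
    [0,0,-1],
    [0,0,-1],
    [0,0,-1],
    [0,0,-1],
    [0,0,-1],
    [0,0,0],
    [0,0,0]
  ],
  "hand": [0,0,0,0,0,0,0,0,0,0,0,0,0,0]
}}

```text
t: 13.87
tcp_pos: [0.6038, 0.0377, 0.25]
tool_rot: [-0.47, 0.883, 0.001, -0.008]
force: [-0.4, -1.9, 0.8]
finger_gap: -0.002
```

```bash
python3 -c "
from h import *
gl()"
```

```text
13.8667 [ 89.6  91.5 250. ] [-0.44 -1.88  0.82] r 97.5 gate~ 1.361 toolyaw 1.299 q [-0.12  0.57  1.53 -0.01  1.06 -2.66]
```

Emit:
{"name": "drive_tool", "arguments": {
  "linear": [
    [1,0,0],
    [2,0,-2],
    [3,0,-3],
    [3,0,-5],
    [0,0,-15],
    [0,0,-25],
    [0,0,-25],
    [15,0,-15],
    [30,0,0],
    [30,0,0],
    [30,0,0],
    [20,0,0],
    [0,0,0],
    [0,0,0]
  ],
  "rot": [
    [0,0,0],
    [0,0,0],
    [0,0,0],
    [0,0,0],
    [0,0,0],
    [0,0,0],
    [0,0,0],
    [0,0,0],
    [0,0,0],
    [0,0,0],
    [0,0,0],
    [0,0,0],
    [0,0,0],
    [0,0,0]
  ],
  "hand": [0,0,0,0,0,0,0,0,0,0,0,0,0,0]
}}

```text
t: 15.03
tcp_pos: [0.5286, -0.0673, 0.3497]
tool_rot: [-0.463, 0.886, -0.003, -0.01]
force: [-0.2, 0.2, 0.6]
finger_gap: 0.001
```

```bash
python3 - <<'E'
from h import *
gl()
a=cams.snapshot("side")[:,:,::-1]; b=cams.snapshot("top")[:,:,::-1]
cv2.imwrite("pics/f.png",np.vstack([a[100:360,100:600],b[60:300,100:600]]))
E
```

```text
15.0333 [ 51.2 -31.8 349.7] [-0.17  0.15  0.58] r 169.7 gate~ 0.419 toolyaw 1.283 q [-0.33  0.35  1.6  -0.02  1.2  -2.85]
```

View pics/f.png

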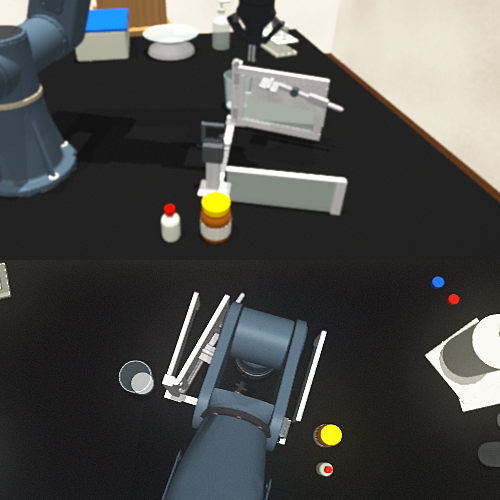

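Emit:
{"name": "drive_tool", "arguments": {
  "linear": [
    [0,0,0],
    [0,0,0],
    [0,0,0],
    [0,0,0],
    [0,0,0]
  ],
  "rot": [
    [0,0,3],
    [0,0,5],
    [0,0,5],
    [0,0,0],
    [0,0,0]
  ],
  "hand": [0,0,0,0,0]
}}

```text
t: 15.55
tcp_pos: [0.5325, -0.0614, 0.3483]
tool_rot: [-0.361, 0.932, -0.003, -0.009]
force: [-0.1, -0.1, -0.1]
finger_gap: -0.003
```

```bash
python3 - <<'E'
from h import *
s=manip.sense(); print(s["t"],s["q"].round(3),np.abs(s["qd"]).max(),s["force"])
for c in ("top",):
    cams.snapshot(c); m=cams.camera_model(c)
    for l in("latch_pivot","gate_hinge"):
        for e in cams.spot_point(l,c)[:2]:
            p=atz(m,e["at"],.155); d=p[:2]-w(G,(0,.13,0))[:2]; a=np.arctan2(d[1],d[0])-G[2]+np.pi/2
            print(l,e["score"],p.round(3),"dist",np.hypot(*d).round(3),"gate",(a+np.arcsin(.022/.167)).round(3))
order.sign_off()
E
```

```text
15.55 [-0.316  0.36   1.594 -0.017  1.199 -2.62 ] 0.02215941915487691 [-0.14547299 -0.11226835 -0.14778504]
latch_pivot 0.56 [ 0.655 -0.009  0.155] dist 0.167 gate 1.289
gate_hinge 0.7 [0.538 0.096 0.155] dist 0.01 gate 1.24
the job is handed in; nothing more can be done
```

The gate is open at about 75–78° and the job is handed in. I pressed the thumb lever by feel until I felt the hood, then backed off about 1 mm. With the lever held, I pushed the gate until the bar was clear of the catch, then lifted off and swung the gate slowly open on its flat face.

- **Gate angle:** the last checks gave about 1.36 rad from the fingers at release and 1.29 rad from the top camera. The last picture fits this (roughly 79° by eye). I did not take a separate picture after release to prove the gate was still.
- **Forces:** the largest reading at the end of any move was about 5 N. Forces within a move were not logged.
- **Surroundings:** the arm stands clear with about 0 N on the tool, and the jar, small bottle and beaker are where they were. Total time was about 16 s.
- **Joint range:** joint 6 read −2.85 rad, right at its limit, during the retreat. I turned it back to −2.62 before handing in, and I can't rule out a very slight touch of the limit.
- **Camera detection:** the wrist camera's "thumb" detection was wrong (it was the beaker) and I left it out.

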